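Mount a brass roller on its arbor in the engraver's roller stand

ROBOT

A 6-joint arm with a two-finger parallel gripper is mounted at the origin on the work surface. World frame = base frame: x ahead of the robot, y to its left, z up, the work surface at z = 0. Lengths are in m, angles in rad, forces in N, time in s.
With the tool pointing down it reaches from about 0.25 to 0.85 m from the base axis. Payload 12.5 kg.
Tool frame: the origin (TCP) lies midway between the tips of the shut fingers; the grasp point (between the pads) lies 19 mm behind it; z points along the fingers, y is the line along which they close (so a half turn about z gives the same grasp; the last joint's range is limited). The gripper opens to 93 mm and grips with 3 to 60 N. Pads are 15 mm wide; open, the fingers measure 128 mm over their backs; the gripper's body (75 mm by 188 mm) begins 65 mm behind the grasp point.
Start: joints at [1.029, 0.351, 1.652, -0, 1.139, -0.085], TCP at [0.243, 0.494, 0.219] pointing down, gripper open.
Joint ranges: [-2.75, 2.75], [-0.79, 2.1], [0.01, 2.65], [-1.57, 4.71], [0.07, 3.14], [-2.87, 2.87]. Speed limits (rad/s): [2.22, 2.22, 2.79, 3.14, 3.14, 3.14].

INTERFACE

Orientations are given as a unit quaternion [x, y, z, w].
In Python, from bench import ctrl gives the robot as it stands. The module is installed in compiled form; this text tells all that it offers.
- The arm moves only by the tool step_arm, never from a script. Its argument "steps" is a list of rows, each a list of 4 numbers: the shift along the tool's x, y, z in m, then the turn about the tool's z in rad. A call has 1 to 20 rows; each row is the pose to reach, as a shift and turn from the pose commanded when the call began, along the tool's axes at that moment; what a row does not reach only later rows make up. A row lasts 1/10 s, in which the tool goes at most 50 mm and 8.59 degrees, less where a joint would pass 70% of its speed; a pose out of reach is approached as far as the arm can. A call with a gripper value outside its range is refused whole. "fingers" is the finger opening in m, from 0 to 0.093, set as the call begins (left out, the last holds). The fingers move at their own pace and stop on an object; "force" is the grip in N (left out, the last holds). Time passes only in rows, so rows that repeat a pose let the fingers close. It gives the time, the measured TCP pose, the force, the opening and the grip force at its end, in the units of the state.
- ctrl.observe(): the state, without advancing time (a new reading comes with each control period).
- ctrl.grab_frame(name): name is "scene" or "top" or "wrist"; returns a dict with "pixels" (420x560x3 uint8, blue, green, red), "fx", "fy", "cx", "cy" (pixels), "R" (3x3) and "t" (3): a world point X has camera coordinates R X + t; the wrist camera has in their place "mount" (4x4, takes a point from camera to tool coordinates, whose origin is the TCP and whose axes are the flange's). Camera axes: x right, y down, z forward; pixel columns grow to the right and rows downward; lengths in m; the calibration is good to about 2 mm. A picture is of the moment at which its call begins: read the wrist's pose just before it. There is no depth.
- ctrl.job_done(): hands the job in; it is judged then, once.
Trained networks look in a picture, given as the dict that the camera call returned (one of the last four; its "shot" number tells which), for a name from the list of things; names that differ only in an ending like _2 or _b are one class to them, and where a whole thing is asked for, a point or a joint stands for the part that bears it (a point fixed in the world has none). Each returns a list of dicts, best first, with "confidence" (0 to 1); they miss things now and then, are a little off and sometimes report something else, mostly with a low value. They report only what shows in the picture. A call takes as long as a camera call. They do not tell look-alikes from the thing itself.
- ctrl.masks_of(query, picture): "region" (420x560 bool, what is visible of it) and "point" ([column, row] in pixels, amid what is visible of it).
The state is a dict: "t": time; "joint_pos": joint angles; "joint_velocities": joint speeds; "effort": joint torques, N m; "ee_pos": TCP position; "eef_rot": TCP orientation; "wrist_force": force on the tool from outside, world axes, zero at the start; "moment": the same for the moment, N m; "opening": finger opening in m; "grasp_force": force on a finger pad.
Only numpy, scipy, OpenCV 4.12 (cv2) and the standard library are available. Lean on these libraries where they do the work, as an engineer would, in place of code of your own. Each camera call takes 0.05 s, during which the arm holds its last target. There are 200 camera calls.

TASK

Mount the brass roller in the blue roller stand for engraving: lay it on the stand's two black rests, then pass the arbor by its handle through the near bearing, the roller and the floating outboard bush until its brass shoulder is fully home against the near upright and the arbor runs straight across the stand, square to the uprights. Ease the arbor through by feel and never force it: the bush is rarely left in line, so find its hole and bring it into line with the arbor. Leave the copper roller and the other things on the bench where they are, and let go at the end.

Things in the scene. Friction and masses are not known exactly. Their poses are not given: they have to be found in the camera images.
- stand: Roller stand, fixed. Base plate 100 (x) x 190 (y) x 12 mm, origin at the centre of its underside. The arbor's line is parallel to its y axis, 72 mm above the bench; the arbor goes in from the +y side towards -y. Blue near upright at y = +55 mm: 50 mm wide, 14 mm thick, top at 94 mm. Blue fork at y = -55 mm: 84 mm wide, 14 mm thick, top at 104 mm. 96 mm clear between them.
- rests (a point): Where the roller's centre belongs, 71 mm above the bench, midway between the uprights; axes as the stand's. Two black V rests, 7 mm thick, at y = +22 and -22 mm from here, carry the roller (37 mm clear between them for the fingers); it may lie up to 15 mm either way along y.
- near_bore (a point): Centre of the near upright's fixed bore (13.6 mm diameter, 14 mm deep) at its outer (+y) face; axes as the stand's.
- far_line (a point): Point on the proper line at the inner face of the floating bush, 110 mm from near_bore towards -y; fixed to the stand. The bush, a brass block 40 wide, 36 high, 14 mm thick, bore 13.2 mm at this height, slides only sideways (stand x) to 8.5 mm either side, with 2.5 N friction, and stays put. It starts up to 8 mm off; its place is not measured: look, or feel with the nose.
- arbor: Steel arbor, dark wooden handle, lying level in a cradle, axis 52 mm above the bench. Origin on the axis at the shoulder. Shaft 12 mm diameter, 138 mm long towards -y, nose chamfered over its last 2 mm to 9 mm. Brass shoulder 22 mm diameter. Handle square, 24 x 24 mm, from 5 to 65 mm towards +y, flats facing x and z. About 0.2 kg, balance point on the shaft 10 to 40 mm from the shoulder.
- arbor_tip (a point): Centre of the nose end, 138 mm along -y from the arbor's origin.
- arbor_grip (a point): Point on the axis in the handle, 37 mm along +y from the shoulder, where to grip it from above across x.
- cradle: Grey-blue cradle, fixed; base 70 x 135 x 12 mm, two forks 12 mm thick at y = +45 and -45 mm with 14 mm wide slots open at the top, fork tops at 60 mm. Origin: centre of its underside. The arbor lies in it along its y axis with the handle overhanging freely at +y.
- brass_roller: Brass roller (thick tube), 34 mm outside, 18 mm bore, 60 mm long along its y axis, about 0.33 kg; origin at its centre. Starts on a wooden rack, its axis level, 45 mm above the bench.
- rack: Wooden rack, fixed, base 56 x 175 x 12 mm, origin at the centre of its underside. It holds two rollers end to end along its y axis, centred at y = +40 and -40 mm, each on two V rests 7 mm thick and 40 mm apart (33 mm clear between them for the fingers). Either roller may be in either place.
- copper_roller: Copper roller, same size as the brass one, lying on the rack; not part of this job. Origin at its centre.
- pen: Blue pen about 130 mm long, 10 mm thick, lying flat along its x axis. Origin: centre of its underside.
- brass_case: Standing brass cartridge case, 26 mm diameter, 70 mm tall. Origin: centre of its underside.
- oil_bottle: Small amber oil bottle, 38 mm diameter, 75 mm tall. Origin: centre of its underside.
- bur_pot: Small wooden pot with burs, 52 mm diameter, 42 mm tall (62 with the burs). Origin: centre of its underside.
- hammer: Chasing hammer about 220 mm long, lying flat along its x axis. Origin: centre of its underside.
- brass_blank: Flat brass blank 50 x 30 x 8 mm. Origin: centre of its underside.
Mind the look-alikes: they are no part of the job. Leave any red or turquoise look-alike of the brass_roller alone.

How it is judged:
On the way, in this order (a step that is already met when the one before it is completed fails the run):
1. the brass roller lies on the stand's rests, let go (x of brass_roller in the frame of near_bore between -0.006 and 0.006 m and z of brass_roller in the frame of near_bore between -0.005 and 0.006 m and y of brass_roller in the frame of near_bore between -0.085 and -0.039 m and angle between the y axis of brass_roller and the y axis of stand, either way round below 0.12 rad and contact force between the fingers and brass_roller below 0.1 N and linear speed of brass_roller below 0.03 m/s), for 0.2 s.
2. the arbor's nose is through the near bearing and inside the roller (x of brass_roller in the frame of near_bore between -0.006 and 0.006 m and z of brass_roller in the frame of near_bore between -0.005 and 0.006 m and y of brass_roller in the frame of near_bore between -0.085 and -0.039 m and angle between the y axis of brass_roller and the y axis of stand, either way round below 0.12 rad and y of arbor_tip in the frame of near_bore below -0.05 m and x of arbor_tip in the frame of near_bore between -0.008 and 0.008 m and z of arbor_tip in the frame of near_bore between -0.008 and 0.008 m), for 0.05 s.
3. the arbor's nose is in the outboard bush (y of arbor_tip in the frame of near_bore below -0.115 m and x of arbor_tip in the frame of near_bore between -0.012 and 0.012 m and z of arbor_tip in the frame of near_bore between -0.004 and 0.004 m), for 0.05 s.
At the end, for the whole second after the job is handed in: Arbor through near bearing, brass roller and bush: shoulder within 2 mm of the near upright's face (and 2 mm sideways of the bore), nose within 3 mm sideways and in height of its proper line, roller round it between the uprights, axis within 6 mm of the line; all at rest, let go (y of arbor in the frame of near_bore between -0.002 and 0.002 m and x of arbor in the frame of near_bore between -0.002 and 0.002 m and x of arbor_tip in the frame of near_bore between -0.003 and 0.003 m and z of arbor_tip in the frame of near_bore between -0.003 and 0.003 m and x of brass_roller in the frame of near_bore between -0.006 and 0.006 m and z of brass_roller in the frame of near_bore between -0.005 and 0.006 m and y of brass_roller in the frame of near_bore between -0.085 and -0.039 m and angle between the y axis of brass_roller and the y axis of stand, either way round below 0.12 rad and linear speed of each of arbor, brass_roller below 0.01 m/s); the robot touches nothing.
It fails at once if the arbor is forced: it presses on the stand or its bush with more than 30 N (contact force between arbor and stand above 30 N).
It fails at once if the brass roller is dropped or rammed: it presses on the stand with more than 40 N (contact force between brass_roller and stand above 40 N).
It fails at once if the copper roller or another bystander is moved by more than 25 mm (distance of any of copper_roller, pen, brass_case, oil_bottle, bur_pot, hammer, brass_blank from where it was at the start of the episode above 0.025 m).
It also fails if it takes over 72 s, if anything falls off the work surface, if the arm or the gripper's body presses on something with over 40 N, if the wrist force passes 120 N, or if a joint passes its speed limit or range.

## Working session

There is one attempt and no reset: what is moved stays moved. The work goes in short steps, Python scripts to look and compute and a tool call to move; the robot and the scene stay as the last step left them, time stands still between calls to the robot, and variables do not carry over. Pictures are saved under pics/ and viewed, at most 10 in all, crops included, and the job is handed in when it is done.

Besides the shell and the picture viewer there is one more tool, called after "Emit:" as a command line: name --pt "numbers of a row" for each row, then --argument value for the rest. step_arm: Moves the arm, as the interface text tells. Its arguments: {"type":"object","properties":{"steps":{"type":"array","items":{"type":"array","items":{"type":"number"}}},"fingers":{"type":"number"},"force":{"type":"number"}},"required":["steps"]}

```bash
mkdir -p pics
cat > h.py <<'E'
import numpy as np, cv2
from bench import ctrl
def ray(f,p):
    d=np.array([(p[0]-f["cx"])/f["fx"],(p[1]-f["cy"])/f["fy"],1.0]);R=np.array(f["R"]);t=np.array(f["t"])
    return -R.T@t, R.T@d
def at(f,p,z):
    o,d=ray(f,p);return o+d*(z-o[2])/d[2]
def pix(f,X):
    c=np.array(f["R"])@np.array(X)+np.array(f["t"]);return np.array([f["fx"]*c[0]/c[2]+f["cx"],f["fy"]*c[1]/c[2]+f["cy"]])
def tri(f1,p1,f2,p2):
    A=[];b=[]
    for f,p in((f1,p1),(f2,p2)):
        o,d=ray(f,p);d=d/np.linalg.norm(d);P=np.eye(3)-np.outer(d,d);A.append(P);b.append(P@o)
    return np.linalg.lstsq(np.vstack(A),np.hstack(b),rcond=None)[0]
E
python3 - <<'E'
from h import *
s=ctrl.observe();print(s)
for n in("scene","top"):
    f=ctrl.grab_frame(n);cv2.imwrite(f"pics/{n}0.png",f["pixels"])
    print(n,f["fx"],f["cx"],f["cy"],(-np.array(f["R"]).T@np.array(f["t"])).round(3),np.array(f["R"]).round(3).tolist())
    for q in["stand","arbor","cradle","brass_roller","copper_roller","rack"]:
        for m in ctrl.masks_of(q,f)[:3]:
            r=m["region"].astype(np.uint8);c,wh,a=cv2.minAreaRect(cv2.findNonZero(r))
            print(q,round(m["confidence"],2),np.round(m["point"]),np.round(c),np.round(wh),round(a),r.sum(),at(f,c,.045).round(3))
E
```

```text
{'t': 0.0, 'joint_pos': array([ 1.02941458e+00,  3.51231669e-01,  1.65241378e+00, -2.64236808e-05,
        1.13909612e+00, -8.46028542e-02]), 'joint_velocities': array([-0.0003448 , -0.00197831, -0.00044034, -0.00045063, -0.00108391,
       -0.00163353]), 'effort': array([-6.82586615e-04, -4.97326756e+01, -2.85242397e+01,  6.97235344e-02,
        2.57501670e-02, -1.13796054e-04]), 'ee_pos': array([0.24239156, 0.49332836, 0.21810785]), 'eef_rot': array([ 2.26403658e-01,  9.74033394e-01, -5.50241126e-04, -1.65465399e-04]), 'wrist_force': array([-0.52598785, -0.07766733, -0.51564117]), 'moment': array([-0.0109786 ,  0.02690266,  0.03481004]), 'grasp_force': 0.0, 'opening': 0.0931268723499653}
scene 510.6882080705169 273.25063083222256 212.3308186721359 [ 1.468 -0.279  0.952] [[0.332, 0.943, -0.004], [0.638, -0.228, -0.736], [-0.695, 0.242, -0.677]]
stand 0.7 [209. 239.] [209. 229.] [55. 76.] 83 2660 [ 0.542 -0.13   0.045]
arbor 0.87 [368. 178.] [364. 187.] [ 9. 52.] 27 290 [0.524 0.316 0.045]
arbor 0.51 [206. 237.] [208. 229.] [55. 76.] 82 2512 [ 0.54  -0.131  0.045]
cradle 0.69 [360. 2
[... 995 characters left out ...]
5]
cradle 0.7 [190. 219.] [192. 219.] [24. 46.] 50 852 [0.535 0.282 0.045]
brass_roller 0.75 [390. 209.] [390. 208.] [12. 22.] 23 244 [ 0.583 -0.295  0.045]
brass_roller 0.68 [411. 185.] [414. 182.] [13. 17.] 45 192 [ 0.664 -0.365  0.045]
brass_roller 0.65 [389. 282.] [391. 281.] [22. 12.] 39 253 [ 0.373 -0.292  0.045]
copper_roller 0.5 [424. 242.] [424. 242.] [13. 24.] 90 286 [ 0.487 -0.39   0.045]
copper_roller 0.31 [168. 233.] [180. 224.] [10. 74.] 50 426 [0.518 0.315 0.045]
rack 0.66 [191. 217.] [192. 218.] [24. 46.] 49 814 [0.536 0.283 0.045]
rack 0.65 [400. 246.] [406. 242.] [58. 18.] 4 447 [ 0.483 -0.337  0.045]
rack 0.59 [395. 242.] [396. 239.] [12. 22.] 90 271 [ 0.492 -0.309  0.045]
```

Run:
```python
import cv2
a=cv2.imread("pics/scene0.png");b=cv2.imread("pics/top0.png")
A=cv2.resize(a[140:340,40:480],(792,360),interpolation=2);B=cv2.resize(b[150:290,140:448],None,fx=2.57,fy=1.7)
B=cv2.resize(b[150:283,140:460],(792,329)) ; B=B[:240]
B=cv2.resize(b[170:266,140:460],(792,238),interpolation=2)
cv2.imwrite("pics/v1.png",cv2.vconcat([A,B]))
```

```text
(no output)
```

View pics/v1.png

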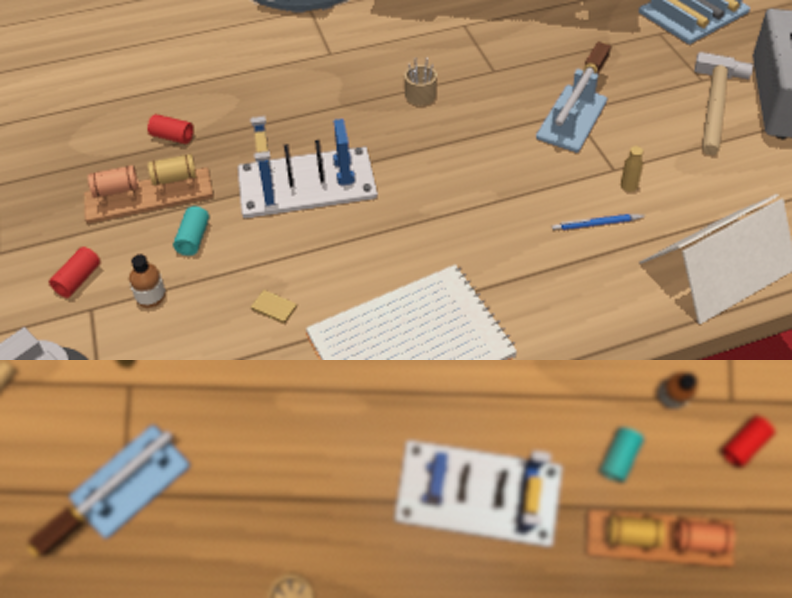

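The brass roller is on the rack's near (+y) place, at scene (135,234) and top (397,239). The copper roller is beside it at scene (102,240). The red and turquoise look-alikes lie loose on the bench and are not part of the job. The stand's bush side faces -y. I'll go over the arbor first for a close look.

```bash
cat >> h.py <<'E'
from scipy.spatial.transform import Rotation as Ro
def plan(X,yaw=None,s=None):
    "shift in tool axes and turn to bring TCP to X, tool y axis at world yaw (deg)"
    s=s or ctrl.observe();R=Ro.from_quat(s["eef_rot"]).as_matrix();d=R.T@(np.array(X)-s["ee_pos"])
    y=np.degrees(np.arctan2(R[1,1],R[0,1]));print("now",s["ee_pos"].round(4),"yaw",round(y,2),"q",np.round(s["joint_pos"],2),"t",round(s["t"],2))
    print("shift",d.round(4),"turn",None if yaw is None else round(np.radians(y-yaw),4))
def wrist():
    s=ctrl.observe();f=dict(ctrl.grab_frame("wrist"));T=np.eye(4);T[:3,:3]=Ro.from_quat(s["eef_rot"]).as_matrix();T[:3,3]=s["ee_pos"]
    C=T@np.array(f["mount"]);f["R"]=C[:3,:3].T;f["t"]=-C[:3,:3].T@C[:3,3];return f
E
python3 - <<'E'
from h import *
f=ctrl.grab_frame("wrist");print(np.array(f["mount"]).round(3).tolist(),f["fx"])
plan([.5,.25,.32],36)
E
```

```text
[[-0.0, -0.966, -0.259, 0.071], [1.0, -0.0, 0.0, -0.0], [-0.0, -0.259, 0.966, -0.166], [0.0, 0.0, 0.0, 1.0]] 303.19688741965047
now [0.2426 0.4936 0.2186] yaw 63.83 q [ 1.03  0.35  1.65 -0.    1.14 -0.08] t 0.75
shift [-0.3385 -0.1051 -0.1014] turn 0.4857
```

Emit:
step_arm --pt "-0.03 -0.01 -0.01 0.06" --pt "-0.07 -0.022 -0.021 0.12" --pt "-0.115 -0.036 -0.034 0.18" --pt "-0.16 -0.05 -0.048 0.24" --pt "-0.205 -0.064 -0.061 0.3" --pt "-0.25 -0.078 -0.075 0.36" --pt "-0.295 -0.092 -0.088 0.42" --pt "-0.32 -0.1 -0.096 0.46" --pt "-0.338 -0.105 -0.101 0.486" --pt "-0.338 -0.105 -0.101 0.486" --pt "-0.338 -0.105 -0.101 0.486"

```text
t: 1.85
ee_pos: [0.4993, 0.2504, 0.3193]
eef_rot: [0.454, 0.891, -0.0, -0.0]
wrist_force: [0.9, 0.6, 0.2]
opening: 0.0935
grasp_force: 0.0
```

Run:
```python
from h import *
import pickle
f=wrist();pickle.dump(f,open("w1.pkl","wb"));cv2.imwrite("pics/w1.png",f["pixels"])
plan([.5,-.24,.32],-6)
```

```text
now [0.4989 0.2507 0.3193] yaw 36.03 q [ 0.38  0.28  1.49  0.    1.36 -0.25] t 1.9
shift [-0.3975 -0.2878 -0.0007] turn 0.7336
```

View pics/w1.png

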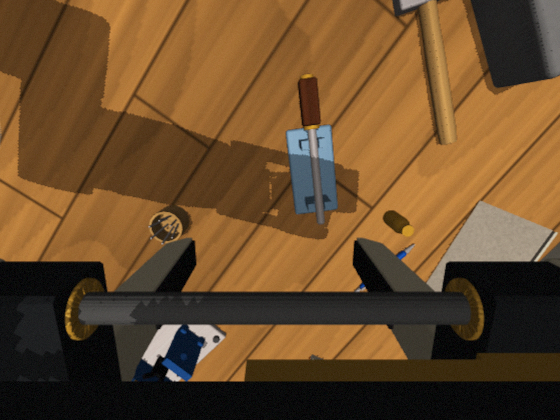

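The arbor's handle end is at about (308,75), its shoulder at (312,128) and its tip at (320,221), clear of other things. Next I'll go over the stand.

Emit:
step_arm --pt "-0.02 -0.015 0 0.05" --pt "-0.055 -0.04 0 0.12" --pt "-0.095 -0.069 0 0.2" --pt "-0.135 -0.098 0 0.27" --pt "-0.175 -0.127 0 0.34" --pt "-0.215 -0.156 0 0.41" --pt "-0.255 -0.185 0 0.48" --pt "-0.295 -0.214 0 0.55" --pt "-0.335 -0.243 0 0.62" --pt "-0.37 -0.268 0 0.69" --pt "-0.39 -0.282 0 0.72" --pt "-0.398 -0.288 0 0.734" --pt "-0.398 -0.288 0 0.734" --pt "-0.398 -0.288 0 0.734"

```text
t: 3.3
ee_pos: [0.5005, -0.2395, 0.3196]
eef_rot: [0.743, 0.669, 0.0, -0.0]
wrist_force: [0.1, -0.0, 0.1]
opening: 0.0933
grasp_force: 0.0
```

Run:
```python
from h import *
import pickle
g=pickle.load(open("w1.pkl","rb"))
a=at(g,(307.5,75),.052);b=at(g,(320,222),.052);print("handle end",a,"tip",b,np.linalg.norm((a-b)[:2]),np.degrees(np.arctan2(*(a-b)[1::-1])))
f=wrist();pickle.dump(f,open("w2.pkl","wb"));cv2.imwrite("pics/w2.png",f["pixels"])
for q in["stand","brass_roller","rack"]:
    for m in ctrl.masks_of(q,f)[:3]: print(q,m["confidence"],m["point"],at(f,m["point"],.045).round(3))
plan([.5,-.44,.3],-4)
```

```text
handle end [0.45461465 0.38715958 0.052     ] tip [0.5943642  0.23647333 0.052     ] 0.20551467675270055 132.84348277347624
stand 0.73 [295.0, 93.4] [ 0.541 -0.128  0.045]
stand 0.28 [428.5, 148.4] [ 0.725 -0.222  0.045]
brass_roller 0.89 [275.5, 223.2] [ 0.496 -0.31   0.045]
brass_roller 0.84 [200.6, 222.3] [ 0.383 -0.297  0.045]
brass_roller 0.56 [345.4, 284.0] [ 0.597 -0.425  0.045]
rack 0.75 [266.2, 226.9] [ 0.481 -0.315  0.045]
now [ 0.5006 -0.2399  0.3198] yaw -5.97 q [-0.53  0.28  1.5   0.    1.36 -0.43] t 3.5
shift [-0.1991  0.0202  0.0198] turn -0.0344
```

View pics/w2.png

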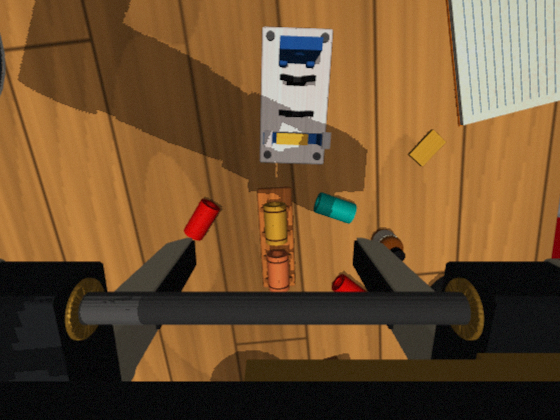

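The stand plate's corners are near (264,28), (332,31), (325,163) and (262,161), with the brass bush at (291,139). The brass-coloured roller is at (275,223) and the copper one at (278,268). The red rollers (202,218) and (348,284) and the turquoise one (335,207) are look-alikes. Next is one enlarged crop to confirm and measure.

Run:
```python
from h import *
import pickle
f=pickle.load(open("w2.pkl","rb"));im=f["pixels"]
c=im[20:295,235:360];A=cv2.resize(c[:150],None,fx=4,fy=4,interpolation=2);B=cv2.resize(c[150:],None,fx=4,fy=4,interpolation=2)
A2=cv2.resize(im[20:170,250:340],None,fx=4,fy=4,interpolation=2);B2=cv2.resize(im[175:295,235:325],None,fx=4,fy=4,interpolation=2)
B2=cv2.copyMakeBorder(B2,0,120,0,0,0);cv2.imwrite("pics/c2.png",cv2.hconcat([A2,B2]))
hsv=cv2.cvtColor(im,cv2.COLOR_BGR2HSV)
w=((hsv[...,1]<60)&(hsv[...,2]>110)).astype(np.uint8);w[:,:245]=0;w[:,345:]=0;w[175:]=0
pts=cv2.findNonZero(w);bx=cv2.boxPoints(cv2.minAreaRect(pts));print("plate",bx.tolist());h=cv2.convexHull(pts)
q=cv2.approxPolyDP(h,8,True)[:,0];print(q.tolist());print([at(f,p,.012).round(4).tolist() for p in q])
```

```text
plate [[259.1462097167969, 161.91024780273438], [261.9385070800781, 26.4832706451416], [332.2076110839844, 27.932113647460938], [329.4153137207031, 163.3590850830078]]
[[331, 29], [322, 163], [261, 161], [263, 27]]
[[0.6012, -0.046, 0.012], [0.5769, -0.2309, 0.012], [0.4829, -0.2179, 0.012], [0.507, -0.0337, 0.012]]
```

View pics/c2.png

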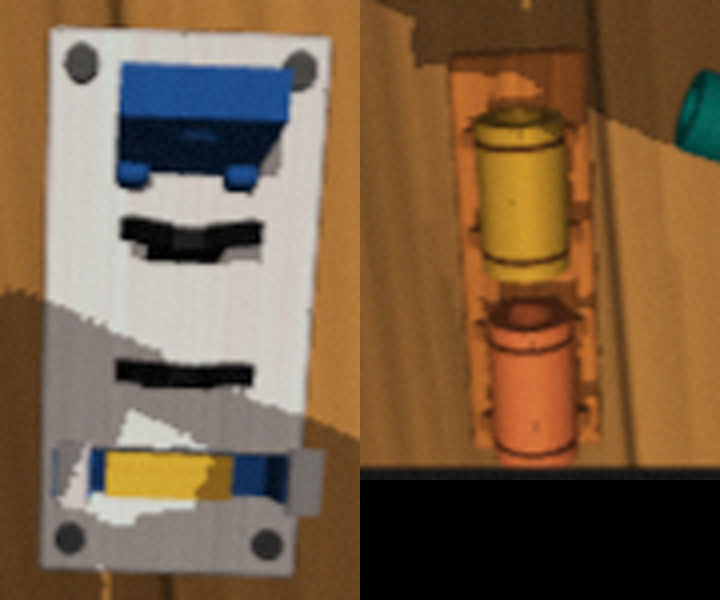

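The crop shows the brass roller in the rack's +y place at crop (522,195), with wide bore and golden colour. The copper one is below it at (533,385). The stand's plate, both rests and the bush are clear. Next I'll fit poses.

Run:
```python
from h import *
import pickle
from scipy.optimize import least_squares
f=pickle.load(open("w2.pkl","rb"))
cp=lambda p,o:((np.array(p)+.5)/4-.5+o)
o1=np.array([250,20]);o2=np.array([235,175])
cor=[cp(p,o1) for p in((50,28),(331,38),(294,576),(39,568))]
W=[at(f,p,.012) for p in cor];print(np.round(W,4).tolist());print([round(float(np.linalg.norm(W[i]-W[(i+1)%4])),4) for i in range(4)])
loc=np.array([[-50,95],[50,95],[50,-95],[-50,-95]])/1e3
def wl(v,l,z):
    c,s=np.cos(v[2]),np.sin(v[2]);return [v[0]+c*l[0]-s*l[1],v[1]+s*l[0]+c*l[1],z]
# extra: top edges of near upright (25 wide, z .094, y 48..62) outer top corners
up=[((-25,62),(120,64),.094),((25,62),(293,70),.094),((-25,48),(120,116),.094),((25,48),(284,121),.094)]
def res(v):
    return np.ravel([pix(f,wl(v,l,.012))-p for l,p in zip(loc,cor)]+[pix(f,wl(v,np.array(l)/1e3,z))-cp(p,o1) for l,p,z in up])
r=least_squares(res,[.54,-.13,-.13]);v=r.x;print("stand",v.round(4),np.degrees(v[2]),r.fun.round(1).tolist())
print("bush c at",[ (lambda w:(np.array([[np.cos(v[2]),np.sin(v[2])],[-np.sin(v[2]),np.cos(v[2])]])@(w[:2]-v[:2])).round(4))(at(f,cp(p,o1),.09)) for p in((105,475),(233,478))])
a=at(f,cp((521,118),o2),.048);b=at(f,cp((525,280),o2),.06);print("roller ends",a,b,(a+b)/2)
L=at(f,cp((476,195),o2),.045);Rr=at(f,cp((570,195),o2),.045);print(L,Rr,(L+Rr)/2,np.degrees(np.arctan2(*(a-b)[1::-1])))
rk=[at(f,cp(p,o2),.012) for p in((450,55),(588,50))];print("rack end",np.round(rk,4).tolist())
np.save("stand.npy",v)
```

```text
[[0.5059, -0.0331, 0.012], [0.6031, -0.0464, 0.012], [0.5786, -0.232, 0.012], [0.4803, -0.2186, 0.012]]
[0.0981, 0.1872, 0.0992, 0.1873]
stand [ 0.5418 -0.1327 -0.134 ] -7.678343003552747 [-0.7, -0.9, 0.6, -1.0, 0.1, 1.0, -0.4, 1.0, -0.1, -0.1, -0.3, -0.1, -0.5, 0.2, 1.1, 0.4]
bush c at [array([-0.0256, -0.0546]), array([ 0.0152, -0.0543])]
roller ends [ 0.63135046 -0.29369852  0.048     ] [ 0.62777657 -0.35334538  0.06      ] [ 0.62956352 -0.32352195  0.054     ]
[ 0.61431493 -0.3231369   0.045     ] [ 0.64996713 -0.32686556  0.045     ] [ 0.63214103 -0.32500123  0.045     ] 86.57107834834126
rack end [[0.6141, -0.2751, 0.012], [0.6687, -0.2788, 0.012]]
```

Run:
```python
from h import *
import pickle
f=pickle.load(open("w2.pkl","rb"))
cp=lambda p,o:((np.array(p)-[360,0]+.5)/4-.5+o)
o2=np.array([235,175])
a=at(f,cp((521,118),o2),.048);b=at(f,cp((525,280),o2),.06);print("roller ends",a,b,(a+b)/2)
L=at(f,cp((476,195),o2),.045);Rr=at(f,cp((570,195),o2),.045);print(L,Rr,(L+Rr)/2,np.degrees(np.arctan2(*(a-b)[1::-1])))
rk=[at(f,cp(p,o2),.012) for p in((450,55),(588,50))];print("rack end",np.round(rk,4).tolist())
plan([.4965,-.31,.13],-4)
```

```text
roller ends [ 0.49806193 -0.27976513  0.048     ] [ 0.49336274 -0.33928032  0.06      ] [ 0.49571234 -0.30952272  0.054     ]
[ 0.47781219 -0.30886087  0.045     ] [ 0.51344883 -0.3125879   0.045     ] [ 0.49563051 -0.31072438  0.045     ] 85.4854223738274
rack end [[0.4718, -0.2603, 0.012], [0.5266, -0.2639, 0.012]]
now [ 0.5006 -0.2399  0.3198] yaw -5.97 q [-0.53  0.28  1.5   0.    1.36 -0.43] t 3.5
shift [-0.0702  0.0032  0.1898] turn -0.0344
```

Emit:
step_arm --pt "-0.02 0.001 0.03 -0.01" --pt "-0.045 0.002 0.07 -0.02" --pt "-0.065 0.002 0.115 -0.03" --pt "-0.07 0.0024 0.16 -0.03" --pt "-0.07 0.0024 0.205 -0.03" --pt "-0.07 0.0024 0.24 -0.03" --pt "-0.07 0.0024 0.265 -0.03" --pt "-0.07 0.0024 0.282 -0.03" --pt "-0.07 0.0024 0.29 -0.03" --pt "-0.07 0.0024 0.2935 -0.03" --pt "-0.07 0.0024 0.2935 -0.03" --pt "-0.07 0.0024 0.2935 -0.03" --fingers 0.06

```text
t: 4.7
ee_pos: [0.4959, -0.3111, 0.0271]
eef_rot: [0.733, 0.68, 0.0, 0.001]
wrist_force: [-0.6, 0.1, 0.5]
opening: 0.0603
grasp_force: 0.0
```

Emit:
step_arm --pt "0 0 0 0" --pt "0 0 0 0" --pt "0 0 0 0" --pt "0 0 0 0" --pt "0 0 0 0" --fingers 0.02 --force 20

```text
t: 5.2
ee_pos: [0.495, -0.3108, 0.0263]
eef_rot: [0.733, 0.68, -0.0, -0.0]
wrist_force: [-4.4, 0.2, 4.2]
opening: 0.034
grasp_force: 20.0
```

Run:
```python
from h import *
v=np.load("stand.npy");s=ctrl.observe();print(s["opening"],s["grasp_force"],s["wrist_force"])
plan([v[0],v[1],.19],np.degrees(v[2]))
```

```text
0.0339784875755819 19.979377422714606 [-4.3722266   0.19945792  4.23511664]
now [ 0.495  -0.3108  0.0263] yaw -4.34 q [-0.64  0.67  1.69 -0.    0.79 -0.56] t 5.2
shift [ 0.1812  0.0331 -0.1637] turn 0.0583
```

Emit:
step_arm --pt "0 0 -0.01 0" --pt "0 0 -0.03 0" --pt "0 0 -0.065 0" --pt "0 0 -0.105 0" --pt "0.02 0.004 -0.135 0.01" --pt "0.05 0.009 -0.145 0.02" --pt "0.09 0.016 -0.145 0.04" --pt "0.13 0.024 -0.145 0.058" --pt "0.16 0.029 -0.145 0.058" --pt "0.175 0.032 -0.145 0.058" --pt "0.181 0.033 -0.145 0.058" --pt "0.181 0.033 -0.145 0.058" --pt "0.181 0.033 -0.145 0.058"

```text
t: 6.5
ee_pos: [0.5418, -0.1339, 0.1711]
eef_rot: [0.753, 0.658, -0.0, 0.0]
wrist_force: [0.7, -0.1, -4.5]
opening: 0.0338
grasp_force: 19.9
```

Run:
```python
from h import *
import pickle
v=np.load("stand.npy");s=ctrl.observe();print(s["opening"],s["grasp_force"],s["wrist_force"])
plan([v[0],v[1],.052],np.degrees(v[2]))
f=wrist();pickle.dump(f,open("w3.pkl","wb"));cv2.imwrite("pics/w3.png",f["pixels"])
```

```text
0.03381012592502991 19.916257853619754 [ 0.68952392 -0.07575306 -4.49701725]
now [ 0.5418 -0.1339  0.1711] yaw -7.72 q [-0.33  0.42  1.68 -0.    1.04 -0.19] t 6.5
shift [ 1.200e-03 -1.000e-04  1.191e-01] turn -0.0007
```

View pics/w3.png

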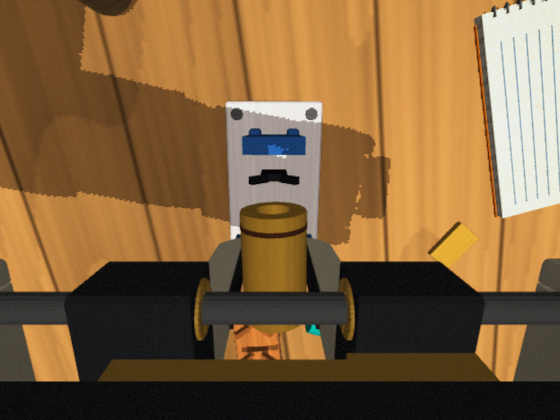

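The roller is held straight in the fingers (axis at column 274), and the near upright and rest ahead are centred on the same column, so it is aligned. Now I'll lower it.

Emit:
step_arm --pt "0.001 0 0.03 0" --pt "0.001 0 0.06 0" --pt "0.001 0 0.085 0" --pt "0.001 0 0.1 0" --pt "0.001 0 0.107 0" --pt "0.001 0 0.111 0" --pt "0.001 0 0.114 0" --pt "0.001 0 0.116 0" --pt "0.001 0 0.117 0" --pt "0.001 0 0.117 0"

```text
t: 7.55
ee_pos: [0.5423, -0.1319, 0.0544]
eef_rot: [0.753, 0.658, 0.0, 0.0]
wrist_force: [0.7, -0.6, -3.4]
opening: 0.0334
grasp_force: 19.9
```

Run:
```python
from h import *
import pickle
v=np.load("stand.npy");f=pickle.load(open("w3.pkl","rb"))
hsv=cv2.cvtColor(f["pixels"],cv2.COLOR_BGR2HSV);im=f["pixels"].astype(int)
def loc(p,z):
    w=at(f,p,z);c,s=np.cos(v[2]),np.sin(v[2]);d=w[:2]-v[:2];return (np.array([c*d[0]+s*d[1],-s*d[0]+c*d[1]])*1e3).round(1)
w=(hsv[...,1]<70)&(hsv[...,2]>100)
for r in(105,120,160,200):
    x=np.flatnonzero(w[r,200:350])+200;print(r,x[0],x[-1],loc((x[0]-.5,r),.012),loc((x[-1]+.5,r),.012))
for c in(250,300):
    y=np.flatnonzero(w[90:130,c])+90;print(c,y[0],loc((c,y[0]-.5),.012))
b=(im[...,0]>im[...,2]*1.8)&(im[...,0]>60)
for r in(140,144,148):
    x=np.flatnonzero(b[r,200:350])+200;print("blue",r,x[0],x[-1],loc((x[0]-.5,r),.094),loc((x[-1]+.5,r),.094))
y=np.flatnonzero(b[120:170,262])+120;print("up",y[0],y[-1],loc((262,y[0]-.5),.094),loc((262,y[-1]+.5),.094))
s=ctrl.observe();print(s["wrist_force"],s["ee_pos"])
```

```text
105 225 322 [-49.8  91.1] [49.9 91. ]
120 226 321 [-49.4  76.4] [49.5 76.4]
160 228 319 [-49.   35.5] [49.  35.5]
200 229 318 [-49.6  -8.2] [49.6 -8.3]
250 101 [-23.7  95.4]
300 101 [27.  95.4]
blue 140 243 304 [-24.1  59.7] [24.4 59.7]
blue 144 243 304 [-24.2  56.7] [24.5 56.6]
blue 148 243 304 [-24.3  53.6] [24.5 53.5]
up 136 154 [-8.8 63.1] [-9.  48.5]
[ 0.66813323 -0.61946146 -3.41200163] [ 0.542289   -0.13190276  0.05441869]
```

Emit:
step_arm --pt "0 0 0.0005 0" --pt "0 0 0.001 0" --pt "0 0 0.0015 0" --pt "0 0 0.002 0" --pt "0 0 0.002 0"

```text
t: 8.05
ee_pos: [0.5422, -0.1318, 0.0528]
eef_rot: [0.753, 0.658, 0.0, 0.0]
wrist_force: [-4.1, 2.3, 6.8]
opening: 0.0338
grasp_force: 19.9
```

The roller is in contact with the rests. I'll release and lift.

Emit:
step_arm --pt "0 0 0 0" --pt "0 0 0 0" --pt "0 0 0 0" --pt "0 0 0 0" --pt "0 0 -0.01 0" --pt "0 0 -0.03 0" --pt "0 0 -0.06 0" --pt "0 0 -0.1 0" --pt "0 0 -0.14 0" --pt "0 0 -0.155 0" --pt "0 0 -0.155 0" --fingers 0.055

```text
t: 9.15
ee_pos: [0.5432, -0.1322, 0.2102]
eef_rot: [0.753, 0.658, 0.001, 0.002]
wrist_force: [0.1, 0.7, -0.2]
opening: 0.0552
grasp_force: 0.0
```

Run:
```python
from h import *
import pickle
g=pickle.load(open("w1.pkl","rb"));im=g["pixels"].astype(int)
# shaft centre at several rows: grey pixels
hsv=cv2.cvtColor(g["pixels"],cv2.COLOR_BGR2HSV)
P=[]
for r in range(84,122,4):
    m=(im[r,295:330,2]>im[r,295:330,0]*1.6)&(im[r,295:330].sum(1)<240);x=np.flatnonzero(m)+295
    if len(x):print(r,x[0],x[-1],at(g,(x.mean(),r),.06)[:2].round(4))
f=ctrl.grab_frame("scene")
for q in("brass_roller",):
    for m in ctrl.masks_of(q,f)[:2]:print(m["confidence"],m["point"],at(f,m["point"],.08).round(3))
f2=f["pixels"][170:290,100:260];a=cv2.resize(f2,None,fx=2.4,fy=3,interpolation=2);a=cv2.resize(f2,(480,360),interpolation=2)
b=cv2.resize(g["pixels"][65:235,260:360],(320,544),interpolation=2)
cv2.imwrite("pics/c3.png",cv2.hconcat([cv2.copyMakeBorder(a,0,184,0,0,0),b]))
plan([.5,.30,.2],43)
```

```text
84 297 317 [0.4608 0.3767]
88 297 317 [0.4638 0.3728]
92 298 318 [0.4679 0.3696]
96 299 318 [0.4714 0.3661]
100 299 319 [0.475  0.3625]
104 299 319 [0.4781 0.3585]
108 300 319 [0.4817 0.3549]
112 300 319 [0.4849 0.3509]
116 300 320 [0.4885 0.3472]
120 301 320 [0.4922 0.3435]
0.89 [144.7, 268.3] [ 0.651 -0.303  0.08 ]
0.76 [209.4, 222.5] [ 0.555 -0.128  0.08 ]
now [ 0.5418 -0.1318  0.2068] yaw -7.68 q [-0.32  0.38  1.64 -0.    1.12 -0.19] t 9.25
shift [ 0.4223 -0.0991  0.0068] turn -0.8845
```

View pics/c3.png

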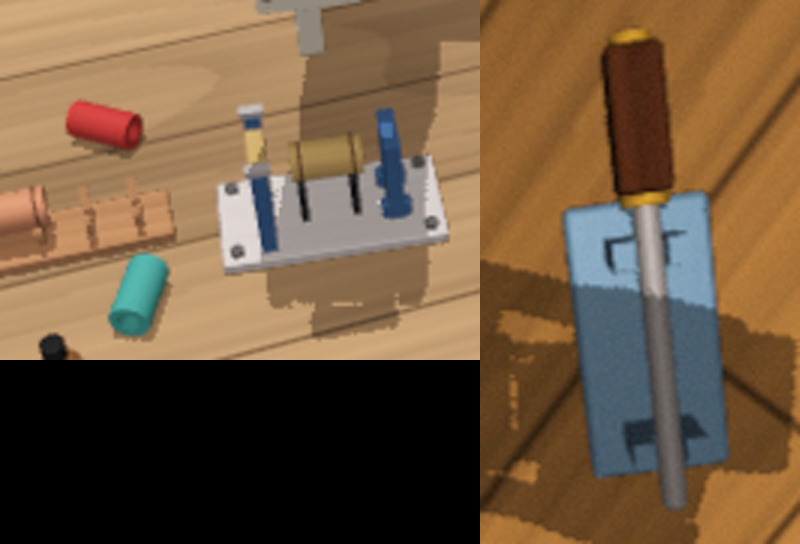

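Run:
```python
from h import *
import pickle
g=pickle.load(open("w1.pkl","rb"))
c=lambda p:((p[0]-480+.5)/3.2-.5+260,(p[1]+.5)/3.2-.5+65)
S=at(g,c((648.5,206)),.052);T=at(g,c((674,507)),.052);d=(S-T)/np.linalg.norm(S-T)
print(S,T,np.linalg.norm(S-T),np.degrees(np.arctan2(d[1],d[0])))
G=T+d*.175;print("grip",G,S+d*.037)
yaw=np.degrees(np.arctan2(d[1],d[0]))-90
plan([G[0]-.03,G[1]+.0,.2],yaw)
```

```text
[0.50228106 0.33620307 0.052     ] [0.59577033 0.23536932 0.052     ] 0.13750522457777292 132.8355253966269
grip [0.47678851 0.3636983  0.052     ] [0.47712491 0.36333548 0.052     ]
now [ 0.5418 -0.1318  0.2068] yaw -7.68 q [-0.32  0.38  1.64 -0.    1.12 -0.19] t 9.25
shift [ 0.4783 -0.1604  0.0069] turn -0.8817
```

Emit:
step_arm --pt "0.02 -0.003 0 -0.05" --pt "0.055 -0.009 0 -0.12" --pt "0.1 -0.016 0 -0.21" --pt "0.148 -0.024 0 -0.31" --pt "0.196 -0.031 0 -0.41" --pt "0.244 -0.039 0 -0.51" --pt "0.292 -0.047 0 -0.61" --pt "0.34 -0.054 0 -0.7" --pt "0.385 -0.062 0 -0.79" --pt "0.415 -0.066 0 -0.85" --pt "0.431 -0.069 0.005 -0.8825" --pt "0.431 -0.069 0.005 -0.8825" --pt "0.431 -0.069 0.005 -0.8825" --pt "0.431 -0.069 0.005 -0.8825"

```text
t: 10.65
ee_pos: [0.5316, 0.303, 0.2019]
eef_rot: [0.401, 0.916, -0.0, -0.0]
wrist_force: [0.3, -0.6, -0.3]
opening: 0.055
grasp_force: 0.0
```

Run:
```python
from h import *
import pickle
f=wrist();pickle.dump(f,open("w4.pkl","wb"));cv2.imwrite("pics/w4.png",f["pixels"])
plan([.4768,.3636,.033],42.85)
for X in([.4768,.3636,.052],[.5023,.3362,.052],[.5958,.2354,.052]):print(pix(f,X).round(1))
```

```text
now [0.5316 0.3031 0.2021] yaw 42.76 q [ 0.44  0.48  1.5  -0.    1.16 -0.3 ] t 10.7
shift [0.0816 0.0009 0.1691] turn -0.0016
[275.2 115.5]
[275.3 153.5]
[275.3 274.9]
```

View pics/w4.png

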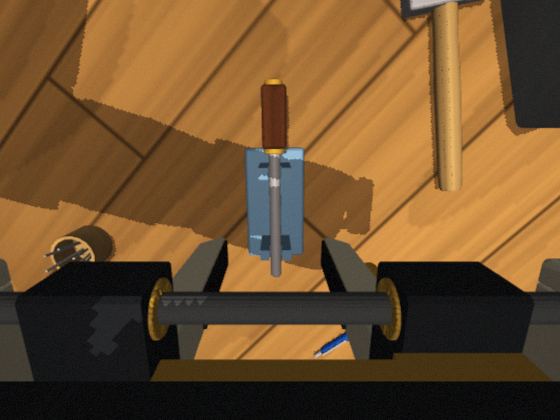

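The handle spans rows 80–153 at column 274 and the tip is at (276,275), matching the prediction (275,153)/(275,275). I'll grasp the handle.

Emit:
step_arm --pt "0.02 0 0.01 0" --pt "0.05 0.0005 0.03 0" --pt "0.073 0.0005 0.06 0" --pt "0.0815 0.0005 0.095 0" --pt "0.0815 0.0005 0.125 0" --pt "0.0815 0.0005 0.148 0" --pt "0.0815 0.0005 0.162 0" --pt "0.0815 0.0005 0.168 0" --pt "0.0815 0.0005 0.169 0" --pt "0.0815 0.0005 0.169 0" --pt "0.0815 0.0005 0.169 0"

```text
t: 11.8
ee_pos: [0.4768, 0.3648, 0.0342]
eef_rot: [0.4, 0.917, 0.001, 0.0]
wrist_force: [0.0, -0.4, -0.1]
opening: 0.0547
grasp_force: 0.0
```

Emit:
step_arm --pt "0 0 0 0" --pt "0 0 0 0" --pt "0 0 0 0" --pt "0 0 0 0" --pt "0 0 0 0" --pt "0 0 0 0" --fingers 0.01 --force 50

```text
t: 12.4
ee_pos: [0.4762, 0.3646, 0.0331]
eef_rot: [0.4, 0.917, 0.0, -0.0]
wrist_force: [-0.1, -0.2, 0.3]
opening: 0.0238
grasp_force: 50.0
```

Emit:
step_arm --pt "0 0 -0.005 0" --pt "0 0 -0.015 0" --pt "0 0 -0.035 0" --pt "0 0 -0.065 0" --pt "0 0 -0.1 0" --pt "-0.01 -0.003 -0.13 0.05" --pt "-0.035 -0.012 -0.145 0.13" --pt "-0.07 -0.025 -0.147 0.24" --pt "-0.105 -0.037 -0.147 0.37" --pt "-0.14 -0.049 -0.147 0.5" --pt "-0.175 -0.061 -0.147 0.63" --pt "-0.205 -0.072 -0.147 0.75" --pt "-0.225 -0.079 -0.147 0.83" --pt "-0.236 -0.083 -0.147 0.87" --pt "-0.2395 -0.084 -0.147 0.88" --pt "-0.2395 -0.084 -0.147 0.88" --pt "-0.2395 -0.084 -0.147 0.88"

```text
t: 14.1
ee_pos: [0.5773, 0.1328, 0.1802]
eef_rot: [0.751, 0.66, 0.0, -0.0]
wrist_force: [-0.1, -0.2, -1.8]
opening: 0.0236
grasp_force: 50.0
```

Run:
```python
from h import *
import pickle
v=np.load("stand.npy");s=ctrl.observe();print(s["wrist_force"],s["moment"],s["opening"])
yd=np.array([-np.sin(v[2]),np.cos(v[2])]);P=v[:2]+yd*.267;plan([P[0],P[1],.0531],np.degrees(v[2]))
f=ctrl.grab_frame("scene");pickle.dump(f,open("s5.pkl","wb"))
R=Ro.from_quat(s["eef_rot"]).as_matrix();e=s["ee_pos"]
ax=R[:,0] # +y of arbor
G=e+np.array([0,0,.019]);S=G-ax*.037;T=G-ax*.175
print("pred shoulder,tip",S.round(4),T.round(4),pix(f,S).round(1),pix(f,T).round(1))
im=f["pixels"];tp=pix(f,(S+T)/2).astype(int)
c=cv2.resize(im[tp[1]-50:tp[1]+50,tp[0]-67:tp[0]+67],None,fx=5.9,fy=5.9,interpolation=2);cv2.imwrite("pics/c5.png",c);print("origin",tp-[67,50])
```

```text
[-0.05684485 -0.15830498 -1.78739819] [-0.00446595  0.02802275 -0.00175413] 0.02356876648609573
now [0.5773 0.1328 0.1802] yaw -7.41 q [0.15 0.47 1.58 0.   1.1  0.28] t 14.1
shift [-0.0009  0.0003  0.1271] turn 0.0047
pred shoulder,tip [0.5726 0.0961 0.1992] [ 0.5548 -0.0408  0.1992] [298.  169.5] [241.1 177.2]
origin [202 123]
```

View pics/c5.png

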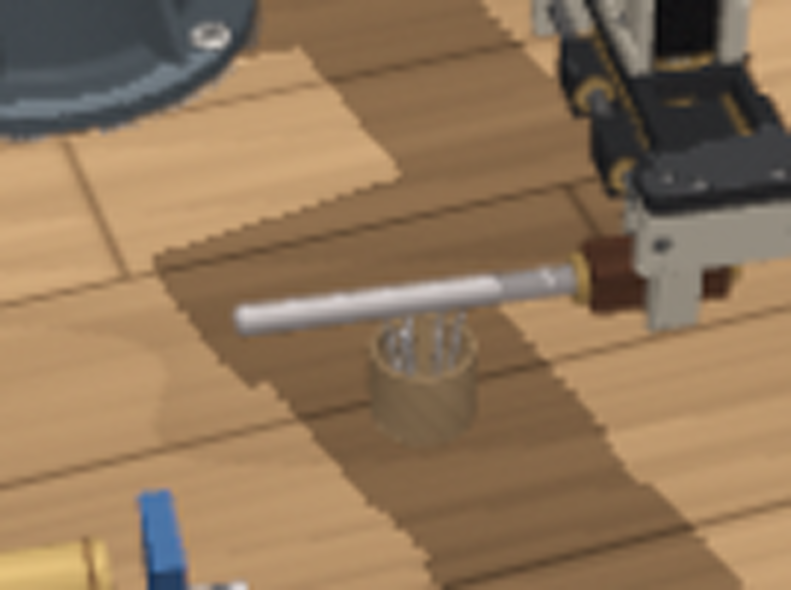

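The held arbor is level: the tip at (243,177) and shoulder at (300,170) match the predictions in row to under 1 px. Next I'll check the wrist camera's lateral bias from the held roller in w3.

Run:
```python
from h import *
import pickle
f=pickle.load(open("w3.pkl","rb"));im=f["pixels"].astype(int)
C=-f["R"].T@f["t"];print("cam",C.round(4),f["cx"],f["cy"])
for r in(238,245,252,258):
    print(r,[int(x) for x in (im[r,225:320,2]-im[r,225:320,0])[::5]])
E=np.array([.5418,-.1339,.1711]);a=np.radians(-7.72);y=np.array([np.cos(a),np.sin(a)])
for d in(0,.015,.03):
    X=E+[-.0,0,.019];X[:2]+=d*np.array([-y[1],y[0]]);print("axis expected",d,pix(f,X).round(1), "edges",[pix(f,X+np.r_[k*y*.0165,.0043]).round(1).tolist() for k in(-1,1)])
```

```text
cam [ 0.5515 -0.0636  0.337 ] 274.03964709446046 207.81001020479448
238 [120, 59, 16, 24, 88, 99, 109, 103, 91, 82, 91, 103, 109, 112, 100, 95, 76, 12, 18]
245 [21, 19, 19, 29, 86, 99, 108, 113, 112, 123, 117, 120, 111, 110, 101, 93, 74, 19, 20]
252 [22, 19, 23, -1, 87, 96, 105, 111, 113, 114, 119, 121, 117, 110, 105, 95, 76, 17, 21]
258 [20, 23, 21, 3, 83, 96, 106, 117, 111, 118, 122, 124, 114, 114, 108, 92, 75, 3, 20]
axis expected 0 [273.5 265.7] edges [[241.4, 269.4], [305.5, 269.4]]
axis expected 0.015 [273.5 239.1] edges [[240.6, 242.1], [306.3, 242.1]]
axis expected 0.03 [273.4 211. ] edges [[239.7, 213.4], [307.2, 213.4]]
```

Emit:
step_arm --pt "0 0 0.02 0.002" --pt "0 0 0.055 0.005" --pt "0 0 0.09 0.005" --pt "0 0 0.112 0.005" --pt "0 0 0.123 0.005" --pt "0 0 0.127 0.005" --pt "0 0 0.127 0.005" --pt "0 0 0.127 0.005" --pt "0 0 0.127 0.005"

```text
t: 15.05
ee_pos: [0.5783, 0.132, 0.0542]
eef_rot: [0.754, 0.657, 0.001, 0.0]
wrist_force: [0.5, 0.0, -1.2]
opening: 0.0235
grasp_force: 50.0
```

```bash
cat >> h.py <<'E'
def st(pr=True):
    "tip and grip in near_bore frame (mm) and force in stand axes"
    s=ctrl.observe();v=np.load("stand.npy");c,k=np.cos(v[2]),np.sin(v[2]);M=np.array([[c,k],[-k,c]])
    R=Ro.from_quat(s["eef_rot"]).as_matrix();G=s["ee_pos"]+R[:,2]*-.019;T=G-R[:,0]*.175
    f=lambda X:np.r_[M@(X[:2]-v[:2])-[0,.062],X[2]-.072]*1e3
    print("grip",f(G).round(2),"tip",f(T).round(2),"F",np.r_[M@s["wrist_force"][:2],s["wrist_force"][2]].round(2),"M",np.r_[M@s["moment"][:2],s["moment"][2]].round(3),"t",round(s["t"],2),"tilt",R[2].round(4),"open",round(s["opening"],4))
E
python3 - <<'E'
from h import *
import pickle
st()
s=ctrl.observe();R=Ro.from_quat(s["eef_rot"]).as_matrix();G=s["ee_pos"]-R[:,2]*.019;T=G-R[:,0]*.175
v=np.load("stand.npy");yd=np.array([-np.sin(v[2]),np.cos(v[2]),0])
o=[]
for n in("scene","top"):
    f=ctrl.grab_frame(n);im=f["pixels"];p=pix(f,T);nb=pix(f,[*(v[:2]+yd[:2]*.062),.072]);q=((p+nb)/2).round().astype(int)
    o.append(cv2.resize(im[q[1]-35:q[1]+35,q[0]-40:q[0]+40],(400,350),interpolation=2));print(n,"tip",p.round(1),"bore",nb.round(1),"crop tip",((p-q+[40,35])*5).round(),"crop bore",((nb-q+[40,35])*5).round(), "upright top outer corners",[((pix(f,[*(v[:2]+yd[:2]*.062+k*np.array([np.cos(v[2]),np.sin(v[2])])*.025),.094])-q+[40,35])*5).round().tolist() for k in(-1,1)])
cv2.imwrite("pics/c6.png",cv2.hconcat(o))
E
```

```text
grip [  0.73 205.23   1.23] tip [ 0.31 30.23  1.14] F [ 0.51  0.08 -1.23] M [ 0.029  0.109 -0.001] t 15.05 tilt [ 5.0e-04  1.7e-03 -1.0e+00] open 0.0235
scene tip [243.2 216.3] bore [231.3 218.2] crop tip [231. 171.] crop bore [171. 181.] upright top outer corners [[162.0, 116.0], [176.0, 183.0]]
top tip [303.8 213.4] bore [314.3 215.2] crop tip [174. 172.] crop bore [227. 181.] upright top outer corners [[223.0, 218.0], [236.0, 131.0]]
```

View pics/c6.png

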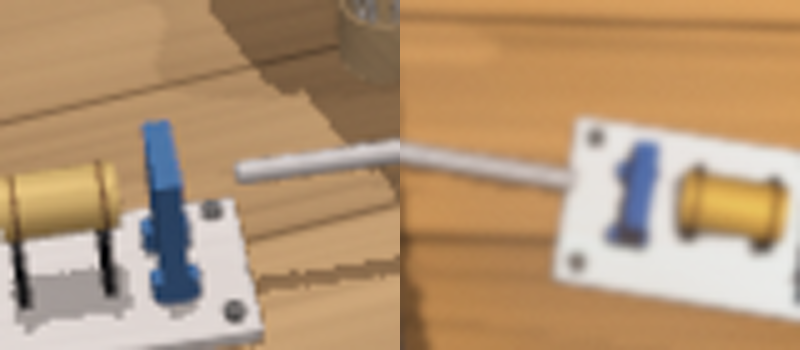

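The tip is just short of the upright and in line in both views: scene crop tip (240,172) against the bore near (171,181), top tip (570,180) against the upright at (635,190). Pose readings carry about 1 mm of noise, so I'll chain the commanded moves to average it out.

```bash
cat > chain.py <<'E'
from h import *
import pickle
from scipy.optimize import least_squares
mv=[[-.338,-.105,-.101,.486],[-.398,-.288,0,.734],[-.07,.0024,.2935,-.03],[0,0,0,0],[.181,.033,-.145,.058],[.001,0,.117,0],[0,0,.002,0],[0,0,-.155,0],[.431,-.069,.005,-.8825],[.0815,.0005,.169,0],[0,0,0,0],[-.2395,-.084,-.147,.88],[0,0,.127,.005]]
ob=[[.4989,.2507,.3193,36.03],[.5006,-.2399,.3198,-5.97],[.4959,-.3111,.0271,None],[.495,-.3108,.0263,-4.34],[.5418,-.1339,.1711,-7.72],[.5423,-.1319,.0544,None],[.5422,-.1318,.0528,None],[.5418,-.1318,.2068,-7.68],[.5316,.3031,.2021,42.76],[.4768,.3648,.0342,None],[.4762,.3646,.0331,None],[.5773,.1328,.1802,-7.41],[.5783,.132,.0542,None]]
def chain(p0,yaw):
    p=np.array(p0,float);out=[]
    for x,y,z,t in mv:
        X=np.array([-np.sin(yaw),np.cos(yaw),0]);Y=np.array([np.cos(yaw),np.sin(yaw),0])
        p=p+x*X+y*Y-[0,0,z];yaw-=t;out.append(np.r_[p,yaw])
    return np.array(out)
def cam(f,q,old):
    # replace the noisy pose by the chained one
    y=q[3];Y=np.array([np.cos(y),np.sin(y),0]);X=np.array([-np.sin(y),np.cos(y),0])
    T=np.eye(4);T[:3,:3]=np.c_[X,Y,[0,0,-1]];T[:3,3]=q[:3];C=T@np.array(f["mount"]);f["R"]=C[:3,:3].T;f["t"]=-C[:3,:3].T@C[:3,3];return f
E
python3 - <<'E'
from chain import *
q1=1.02941+.0846
r=least_squares(lambda u:np.ravel([(c[:3]-o[:3])*1e3 for c,o in zip(chain(u[:3],u[3]),ob)]+[[0]*0])if 0 else np.concatenate([np.ravel([(c[:3]-o[:3])*1e3 for c,o in zip(chain(u[:3],u[3]),ob)]),[(np.degrees(c[3])-o[3])*3 for c,o in zip(chain(u[:3],u[3]),ob) if o[3] is not None]]),[.243,.494,.219,q1])
print(r.x,q1);C=chain(r.x[:3],r.x[3]);print(np.round((C[:,:3]-[o[:3] for o in ob])*1e3,1).tolist());print("yaw",np.degrees(C[:,3]).round(2))
pickle.dump(C,open("C.pkl","wb"))
f=cam(pickle.load(open("w3.pkl","rb")),C[4],0);v=np.load("stand.npy")
def wl(v,l,z):
    c,s=np.cos(v[2]),np.sin(v[2]);return [v[0]+c*l[0]-s*l[1],v[1]+s*l[0]+c*l[1],z]
# observed edges in w3: plate sides (x only), plate end (y only), upright sides, held roller edges
side=[(105,224.5,322.5),(120,225.5,321.5),(160,227.5,319.5),(200,228.5,318.5)]
def res(u):
    o=[]
    g=dict(f);b=u[3]
    for r_,a,c in side:
        for col,k in((a,-.05),(c,.05)):
            w=at(f,(col,r_),.012)[:2]-u[:2];o.append((np.cos(u[2])*w[0]+np.sin(u[2])*w[1]-k)*1e3)
    for r_ in(140,144,148):
        for col,k in((242.5,-.025),(304.5,.025)):
            w=at(f,(col,r_),.094)[:2]-u[:2];o.append((np.cos(u[2])*w[0]+np.sin(u[2])*w[1]-k)*1e3)
    for col in(250,300):
        w=at(f,(col,100.5),.012)[:2]-u[:2];o.append((-np.sin(u[2])*w[0]+np.cos(u[2])*w[1]-.095)*1e3)
    w=at(f,(262,135.5),.094)[:2]-u[:2];o.append((-np.sin(u[2])*w[0]+np.cos(u[2])*w[1]-.062)*1e3)
    return np.array(o)
s=least_squares(lambda u:res(np.r_[u,0]),v);print("stand new",s.x,np.degrees(s.x[2]),s.fun.round(1).tolist())
im=f["pixels"].astype(int)
for n in(245,252):
    d=(im[n,:,2]-im[n,:,0]);print([int(i) for i in d[238:250]],[int(i) for i in d[302:314]])
E=C[4];Y=np.array([np.cos(E[3]),np.sin(E[3]),0]);X=np.array([-Y[1],Y[0],0])
for d in(.011,.014):print([pix(f,E[:3]+[0,0,.0233]+d*X+k*.0165*Y).round(1).tolist() for k in(-1,1)])
np.save("stand2.npy",s.x)
u=s.x;M=np.array([[np.cos(u[2]),np.sin(u[2])],[-np.sin(u[2]),np.cos(u[2])]])
E=C[-1];ax=np.array([-np.sin(E[3]),np.cos(E[3])])
print("grip mm",(M@(E[:2]-u[:2])*1e3-[0,62]).round(2),"tip",(M@(E[:2]-.175*ax-u[:2])*1e3-[0,62]).round(2),"z",(E[2]+.019-.072)*1e3,"rel cradle z",(E[2]-C[9,2])*1e3)
E
```

```text
[0.24259461 0.49363894 0.21891538 1.11399344] 1.11401
[[0.7, -0.4, 0.6], [-0.2, -1.1, 0.1], [-0.5, 0.3, -0.7], [0.4, -0.0, 0.1], [0.2, 1.1, 0.3], [-0.1, 0.0, 0.0], [-0.0, -0.1, -0.4], [0.4, -0.1, 0.6], [-0.2, 1.4, 0.3], [-0.5, -0.2, -0.8], [0.1, -0.0, 0.3], [0.4, -0.9, 0.2], [-0.6, -0.1, -0.8]]
yaw [35.98 -6.07 -4.35 -4.35 -7.68 -7.68 -7.68 -7.68 42.89 42.89 42.89 -7.53
 -7.82]
stand new [ 0.54214977 -0.130989   -0.13492078] -7.730391153274845 [0.1, -0.2, 0.5, -0.6, 1.0, -1.0, 0.4, -0.4, 0.7, -0.7, 0.7, -0.6, 0.6, -0.5, -0.2, -0.2, 0.5]
[21, 21, 29, 53, 72, 80, 84, 86, 90, 97, 97, 97] [88, 89, 86, 74, 47, 19, 21, 19, 19, 19, 21, 21]
[19, 12, -1, 38, 67, 73, 79, 87, 88, 90, 95, 95] [89, 87, 84, 76, 46, 10, -3, 10, 17, 20, 20, 19]
[[240.8, 249.5], [306.1, 249.5]]
[[240.7, 244.0], [306.3, 243.9]]
grip mm [-1.2000e-01  2.0329e+02] tip [-0.4  28.29] z 0.41538461538459526 rel cradle z 19.99999999999999
```

Emit:
step_arm --pt "0 0.0002 0 -0.0016" --pt "-0.004 0.0002 0 -0.0016" --pt "-0.009 0.0002 0 -0.0016" --pt "-0.015 0.0002 0 -0.0016" --pt "-0.02 0.0002 0 -0.0016" --pt "-0.024 0.0002 0 -0.0016" --pt "-0.026 0.0002 0 -0.0016" --pt "-0.027 0.0002 0 -0.0016" --pt "-0.028 0.0002 0 -0.0016" --pt "-0.029 0.0002 0 -0.0016" --pt "-0.03 0.0002 0 -0.0016" --pt "-0.03 0.0002 0 -0.0016"

```text
t: 16.35
ee_pos: [0.5738, 0.1021, 0.0531]
eef_rot: [0.753, 0.658, -0.0, -0.0]
wrist_force: [-0.2, 0.6, -2.1]
opening: 0.0235
grasp_force: 50.0
```

Emit:
step_arm --pt "-0.001 0 0 0" --pt "-0.002 0 0 0" --pt "-0.003 0 0 0" --pt "-0.003 0 0 0"

```text
t: 16.75
ee_pos: [0.5734, 0.099, 0.0531]
eef_rot: [0.753, 0.658, -0.0, -0.0]
wrist_force: [0.3, 0.4, -1.3]
opening: 0.0234
grasp_force: 50.0
```

```bash
cp stand2.npy stand.npy; python3 -c "
from h import *
st()"
```

```text
grip [-1.0000e-02  1.7013e+02  1.2000e-01] tip [-0.02 -4.87  0.13] F [ 0.2   0.46 -1.27] M [0.017 0.1   0.036] t 16.75 tilt [-0. -0. -1.] open 0.0234
```

Emit:
step_arm --pt "-0.001 0 0 0" --pt "-0.002 0 0 0" --pt "-0.003 0 0 0" --pt "-0.003 0 0 0"

```text
t: 17.15
ee_pos: [0.573, 0.096, 0.0531]
eef_rot: [0.753, 0.658, -0.0, 0.0]
wrist_force: [1.2, -0.1, -1.3]
opening: 0.0236
grasp_force: 50.0
```

Emit:
step_arm --pt "-0.001 0 0 0" --pt "-0.002 0 0 0" --pt "-0.003 0 0 0" --pt "-0.003 0 0 0"

```text
t: 17.55
ee_pos: [0.5726, 0.0931, 0.0531]
eef_rot: [0.753, 0.658, -0.0, -0.0]
wrist_force: [0.1, -0.4, -1.3]
opening: 0.0238
grasp_force: 50.0
```

Emit:
step_arm --pt "-0.003 0 0 0" --pt "-0.006 0 0 0" --pt "-0.009 0 0 0" --pt "-0.012 0 0 0" --pt "-0.015 0 0 0" --pt "-0.017 0 0 0" --pt "-0.018 0 0 0" --pt "-0.018 0 0 0"

```text
t: 18.35
ee_pos: [0.5702, 0.0753, 0.0531]
eef_rot: [0.753, 0.658, 0.0, -0.0]
wrist_force: [0.3, 0.3, -1.5]
opening: 0.0236
grasp_force: 50.0
```

Emit:
step_arm --pt "-0.002 0 0 0" --pt "-0.004 0 0 0" --pt "-0.006 0 0 0" --pt "-0.008 0 0 0" --pt "-0.009 0 0 0" --pt "-0.009 0 0 0"

```text
t: 18.95
ee_pos: [0.569, 0.0663, 0.0532]
eef_rot: [0.753, 0.658, 0.0, 0.0]
wrist_force: [0.6, 0.9, -2.0]
opening: 0.0236
grasp_force: 50.0
```

```bash
python3 -c "
from h import *
st()"
```

```text
grip [3.000e-02 1.371e+02 1.500e-01] tip [  0.   -37.9    0.15] F [ 0.48  0.95 -1.95] M [0.043 0.065 0.018] t 18.95 tilt [-0.  0. -1.] open 0.0236
```

Emit:
step_arm --pt "-0.003 0 0 0" --pt "-0.006 0 0 0" --pt "-0.01 0 0 0" --pt "-0.014 0 0 0" --pt "-0.018 0 0 0" --pt "-0.022 0 0 0" --pt "-0.025 0 0 0" --pt "-0.025 0 0 0"

```text
t: 19.75
ee_pos: [0.5655, 0.0413, 0.0531]
eef_rot: [0.753, 0.658, -0.0, -0.0]
wrist_force: [0.6, 0.2, -1.6]
opening: 0.0234
grasp_force: 50.0
```

Emit:
step_arm --pt "-0.003 0 0 0" --pt "-0.006 0 0 0" --pt "-0.01 0 0 0" --pt "-0.014 0 0 0" --pt "-0.018 0 0 0" --pt "-0.022 0 0 0" --pt "-0.026 0 0 0" --pt "-0.03 0 0 0" --pt "-0.033 0 0 0" --pt "-0.033 0 0 0"

```text
t: 20.75
ee_pos: [0.5611, 0.0086, 0.0531]
eef_rot: [0.753, 0.658, -0.0, -0.0]
wrist_force: [-0.9, 0.5, -2.8]
opening: 0.0235
grasp_force: 50.0
```

```bash
python3 -c "
from h import *
st()
import pickle
f=ctrl.grab_frame('scene');im=f['pixels']
c=cv2.resize(im[185:275,165:285],(792,594),interpolation=2);cv2.imwrite('pics/c7.png',c)
v=np.load('stand.npy');yd=np.array([-np.sin(v[2]),np.cos(v[2])]);xd=np.array([yd[1],-yd[0]])
P=lambda x,y,z:((pix(f,[*(v[:2]+x*xd+y*yd),z])-[165,185])*6.6).round().tolist()
print('bush top inner edge at x=-20,20',P(-.02,-.048,.09),P(.02,-.048,.09),'outer',P(-.02,-.062,.09),P(.02,-.062,.09))
print('fork top',P(-.042,-.048,.104),P(.042,-.048,.104),'shoulder now', [P(0,.062+.0+d,.072) for d in (.038,.042)])
"
```

```text
grip [-0.   78.89  0.12] tip [-7.000e-02 -9.611e+01  1.200e-01] F [-0.96  0.37 -2.83] M [ 0.049  0.067 -0.043] t 20.75 tilt [-0.e+00 -1.e-04 -1.e+00] open 0.0235
bush top inner edge at x=-20,20 [142.0, 190.0] [151.0, 262.0] outer [105.0, 195.0] [113.0, 267.0]
fork top [133.0, 124.0] [152.0, 275.0] shoulder now [[541.0, 205.0], [551.0, 203.0]]
```

View pics/c7.png

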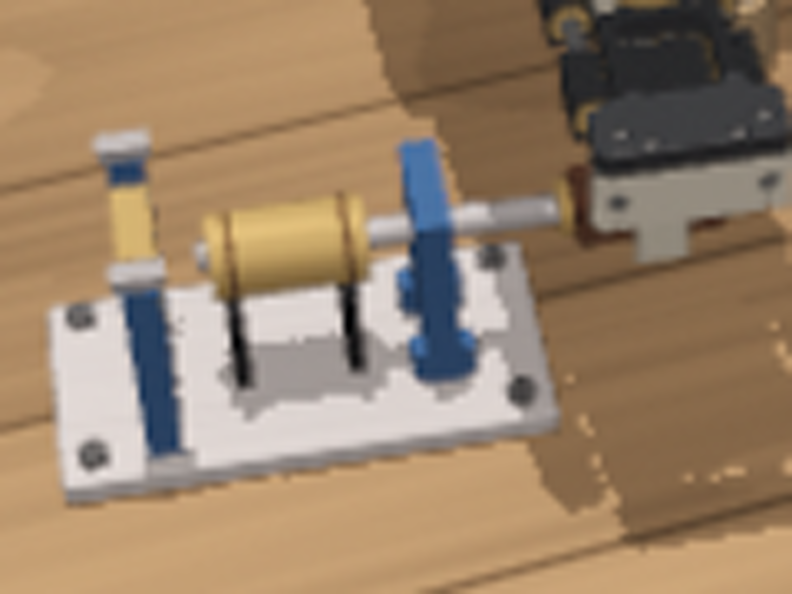

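The nose is showing past the roller's far end at (200,250), and the bush at (133,225) sits towards -x. I'll swing the nose about 4.5 mm to -x, pivoting in the near bore, then feel for the hole.

Emit:
step_arm --pt "0 0.0006 0 0.007" --pt "0 0.0012 0 0.014" --pt "0 0.0018 0 0.021" --pt "0 0.0024 0 0.028" --pt "0 0.0031 0 0.036" --pt "0 0.0038 0 0.044" --pt "0 0.0038 0 0.044" --pt "0 0.0038 0 0.044"

```text
t: 21.6
ee_pos: [0.5651, 0.0085, 0.0532]
eef_rot: [0.767, 0.641, 0.0, 0.0]
wrist_force: [0.9, -0.5, -1.7]
opening: 0.0237
grasp_force: 50.0
```

Emit:
step_arm --pt "-0.002 0 0 0" --pt "-0.004 0 0 0" --pt "-0.006 0 0 0" --pt "-0.008 0 0 0" --pt "-0.009 0 0 0" --pt "-0.01 0 0 0" --pt "-0.011 0 0 0" --pt "-0.011 0 0 0"

```text
t: 22.4
ee_pos: [0.5629, -0.0025, 0.0531]
eef_rot: [0.767, 0.641, -0.0, 0.0]
wrist_force: [1.9, -0.1, -2.2]
opening: 0.0239
grasp_force: 50.0
```

```bash
python3 -c "
from h import *
st()"
```

```text
grip [ 3.32 68.13  0.13] tip [  -4.38 -106.7     0.15] F [ 1.88  0.19 -2.19] M [ 0.169 -0.236  0.287] t 22.4 tilt [-1.e-04 -0.e+00 -1.e+00] open 0.0239
```

Emit:
step_arm --pt "-0.001 0 0 0" --pt "-0.002 0 0 0" --pt "-0.003 0 0 0" --pt "-0.003 0 0 0"

```text
t: 22.8
ee_pos: [0.5624, -0.0054, 0.0531]
eef_rot: [0.767, 0.641, -0.0, 0.0]
wrist_force: [2.2, 0.2, -2.4]
opening: 0.0238
grasp_force: 50.0
```

Emit:
step_arm --pt "-0.001 0 0 0" --pt "-0.002 0 0 0" --pt "-0.002 0 0 0"

```text
t: 23.1
ee_pos: [0.5621, -0.0074, 0.0531]
eef_rot: [0.767, 0.641, -0.0, 0.0]
wrist_force: [1.9, -0.9, -2.8]
opening: 0.0237
grasp_force: 50.0
```

```bash
python3 -c "
from h import *
st()"
```

```text
grip [ 3.11 63.13  0.15] tip [  -4.59 -111.7     0.16] F [ 2.01 -0.69 -2.75] M [ 0.125 -0.263  0.238] t 23.1 tilt [-1.e-04  0.e+00 -1.e+00] open 0.0237
```

Emit:
step_arm --pt "-0.001 0 0 0" --pt "-0.002 0 0 0" --pt "-0.002 0 0 0"

```text
t: 23.4
ee_pos: [0.5616, -0.0092, 0.0531]
eef_rot: [0.767, 0.641, -0.0, -0.0]
wrist_force: [1.4, 2.1, -2.2]
opening: 0.0236
grasp_force: 50.0
```

Emit:
step_arm --pt "-0.001 0 0 0" --pt "-0.002 0 0 0" --pt "-0.002 0 0 0"

```text
t: 23.7
ee_pos: [0.5613, -0.0113, 0.0531]
eef_rot: [0.767, 0.641, -0.0, -0.0]
wrist_force: [1.0, 2.3, -1.8]
opening: 0.0237
grasp_force: 50.0
```

```bash
python3 -c "
from h import *
st()"
```

```text
grip [ 2.87 59.17  0.12] tip [  -4.85 -115.66    0.12] F [ 0.65  2.4  -1.77] M [ 0.499 -0.126  0.142] t 23.7 tilt [ 0.e+00 -1.e-04 -1.e+00] open 0.0237
```

Emit:
step_arm --pt "-0.001 0 0 0" --pt "-0.002 0 0 0" --pt "-0.002 0 0 0"

```text
t: 24.0
ee_pos: [0.561, -0.0134, 0.0531]
eef_rot: [0.767, 0.641, -0.0, -0.0]
wrist_force: [1.0, 1.0, -2.8]
opening: 0.0234
grasp_force: 50.0
```

Emit:
step_arm --pt "-0.001 0 0 0" --pt "-0.002 0 0 0" --pt "-0.002 0 0 0"

```text
t: 24.3
ee_pos: [0.5606, -0.0153, 0.0531]
eef_rot: [0.767, 0.641, -0.0, -0.0]
wrist_force: [0.3, 1.9, -3.5]
opening: 0.0237
grasp_force: 50.0
```

```bash
python3 -c "
from h import *
st()"
```

```text
grip [ 2.72 55.11  0.11] tip [  -5.   -119.72    0.13] F [ 0.08  1.95 -3.45] M [ 0.424 -0.152  0.107] t 24.3 tilt [-1.e-04 -1.e-04 -1.e+00] open 0.0237
```

Emit:
step_arm --pt "-0.001 0 0 0" --pt "-0.002 0 0 0" --pt "-0.003 -0.0005 0 -0.008" --pt "-0.003 -0.001 0 -0.016" --pt "-0.003 -0.0014 0 -0.022" --pt "-0.003 -0.0014 0 -0.022"

```text
t: 24.9
ee_pos: [0.5584, -0.018, 0.053]
eef_rot: [0.76, 0.649, -0.0, -0.0]
wrist_force: [-1.1, 0.2, -3.0]
opening: 0.0238
grasp_force: 50.0
```

```bash
python3 -c "
from h import *
st()"
```

```text
grip [8.800e-01 5.218e+01 3.000e-02] tip [-2.9800e+00 -1.2278e+02  6.0000e-02] F [-1.12  0.05 -3.03] M [ 0.236  0.346 -0.236] t 24.9 tilt [-1.e-04 -7.e-04 -1.e+00] open 0.0238
```

Emit:
step_arm --pt "0 -0.0003 0 -0.006" --pt "0 -0.0005 0 -0.012" --pt "0 -0.0007 0 -0.018" --pt "0 -0.0008 0 -0.022" --pt "0 -0.0008 0 -0.022" --pt "0 -0.0008 0 -0.022"

```text
t: 25.5
ee_pos: [0.5579, -0.0178, 0.0531]
eef_rot: [0.753, 0.658, -0.0, 0.0]
wrist_force: [-2.4, -0.8, -2.7]
opening: 0.0236
grasp_force: 50.1
```

```bash
python3 -c "
from h import *
st()"
```

```text
grip [ 0.39 52.25  0.11] tip [   0.39 -122.75    0.14] F [-2.25 -1.07 -2.7 ] M [-0.184  0.519 -0.485] t 25.5 tilt [-2.e-04 -1.e-04 -1.e+00] open 0.0236
```

Emit:
step_arm --pt "-0.001 -0.0003 0 0" --pt "-0.002 -0.0003 0 0" --pt "-0.003 -0.0003 0 0" --pt "-0.004 -0.0003 0 0" --pt "-0.005 -0.0003 0 0" --pt "-0.005 -0.0003 0 0"

```text
t: 26.1
ee_pos: [0.557, -0.0228, 0.0531]
eef_rot: [0.753, 0.658, -0.0, 0.0]
wrist_force: [-2.0, -0.0, -1.6]
opening: 0.0235
grasp_force: 50.1
```

Emit:
step_arm --pt "-0.001 0 0 0" --pt "-0.002 0 0 0" --pt "-0.003 0 0 0" --pt "-0.004 0 0 0" --pt "-0.005 0 0 0" --pt "-0.005 0 0 0"

```text
t: 26.7
ee_pos: [0.5563, -0.0277, 0.0531]
eef_rot: [0.753, 0.658, -0.0, 0.0]
wrist_force: [-1.7, 0.8, -2.2]
opening: 0.0236
grasp_force: 50.1
```

Emit:
step_arm --pt "-0.001 0 0 0" --pt "-0.002 0 0 0" --pt "-0.003 0 0 0" --pt "-0.003 0 0 0"

```text
t: 27.1
ee_pos: [0.5559, -0.0307, 0.0532]
eef_rot: [0.753, 0.658, -0.0, 0.0]
wrist_force: [-3.1, 0.9, -3.4]
opening: 0.0239
grasp_force: 50.1
```

```bash
python3 -c "
from h import *
st()"
```

```text
grip [ 0.13 39.21  0.15] tip [ 1.2000e-01 -1.3579e+02  1.7000e-01] F [-3.16  0.51 -3.45] M [ 0.206  0.547 -0.336] t 27.1 tilt [-1.e-04  0.e+00 -1.e+00] open 0.0239
```

Emit:
step_arm --pt "-0.001 0 0 0" --pt "-0.002 0 0 0" --pt "-0.002 0 0 0"

```text
t: 27.4
ee_pos: [0.5556, -0.0327, 0.0531]
eef_rot: [0.753, 0.658, -0.0, 0.0]
wrist_force: [-2.4, 1.9, -1.5]
opening: 0.0236
grasp_force: 50.1
```

Emit:
step_arm --pt "-0.001 0 0 0" --pt "-0.0015 0 0 0" --pt "-0.0015 0 0 0"

```text
t: 27.7
ee_pos: [0.5555, -0.0334, 0.0531]
eef_rot: [0.753, 0.658, 0.0, -0.0]
wrist_force: [-2.2, 8.1, -1.6]
opening: 0.0236
grasp_force: 50.0
```

```bash
python3 -c "
from h import *
st()"
```

```text
grip [ 0.09 36.46  0.14] tip [ 7.0000e-02 -1.3854e+02 -3.0000e-02] F [-3.23  7.78 -1.56] M [ 1.2    0.459 -0.324] t 27.7 tilt [ 9.e-04 -0.e+00 -1.e+00] open 0.0236
```

The shoulder is home at 8 N with the grip 36.5 mm out. I'll relax the push slightly and let go.

Emit:
step_arm --pt "0.0008 0 0 0" --pt "0.0008 0 0 0"

```text
t: 27.9
ee_pos: [0.5555, -0.0333, 0.0531]
eef_rot: [0.753, 0.658, -0.0, 0.0]
wrist_force: [-2.9, 1.5, -2.0]
opening: 0.0236
grasp_force: 50.1
```

Emit:
step_arm --pt "0 0 0 0" --pt "0 0 0 0" --pt "0 0 0 0" --pt "0 0 0 0" --pt "0 0 0 0" --pt "0 0 -0.01 0" --pt "0 0 -0.03 0" --pt "0 0 -0.06 0" --pt "0 0 -0.1 0" --pt "0.03 0 -0.14 0" --pt "0.03 0 -0.17 0" --pt "0.03 0 -0.18 0" --pt "0.03 0 -0.18 0" --fingers 0.05

```text
t: 29.2
ee_pos: [0.5599, -0.0037, 0.2343]
eef_rot: [0.753, 0.658, 0.001, 0.001]
wrist_force: [0.8, -0.1, -0.1]
opening: 0.05
grasp_force: 0.0
```

```bash
python3 -c "
from h import *
f=ctrl.grab_frame('scene');g=ctrl.grab_frame('top')
a=cv2.resize(f['pixels'][185:275,165:285],(480,360),interpolation=2);b=cv2.resize(g['pixels'][185:265,275:375],(320,256),interpolation=2)
cv2.imwrite('pics/c8.png',cv2.hconcat([a,cv2.copyMakeBorder(b,0,104,0,0,0)]))
v=np.load('stand.npy');yd=np.array([-np.sin(v[2]),np.cos(v[2])])
for y in(.062,-.076):
    X=[*(v[:2]+y*yd),.072];print(y,((pix(f,X)-[165,185])*4).round(),((pix(g,X)-[275,185])*3.2).round()+[480,0])
s=ctrl.observe();print(s['opening'],s['grasp_force'],s['wrist_force'],s['t'])
"
```

```text
0.062 [268. 133.] [604.  96.]
-0.076 [ 47. 164.] [758. 121.]
0.05031459463923349 0.0 [ 0.71769936  0.86536046 -0.93344378] 29.3
```

View pics/c8.png

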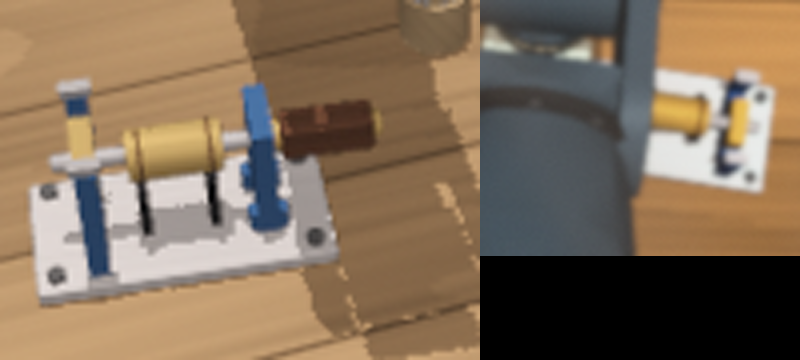

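The arbor is through everything: the nose is out past the bush at (52,162), the shoulder is against the upright at (275,130), and the handle is free. I've used my picture allowance, so I'll check straightness numerically from the wrist camera.

Emit:
step_arm --pt "-0.02 0 -0.01 0" --pt "-0.06 0 -0.03 0" --pt "-0.105 0 -0.05 0" --pt "-0.15 0 -0.06 0" --pt "-0.195 0 -0.06 0" --pt "-0.235 0 -0.06 0" --pt "-0.26 0 -0.06 0" --pt "-0.27 0 -0.06 0" --pt "-0.27 0 -0.06 0" --pt "-0.27 0 -0.06 0"

```text
t: 30.3
ee_pos: [0.5233, -0.2701, 0.2924]
eef_rot: [0.753, 0.658, -0.0, -0.001]
wrist_force: [-0.1, -0.3, 0.1]
opening: 0.0503
grasp_force: 0.0
```

```bash
python3 -c "
from h import *
import pickle
f=wrist();pickle.dump(f,open('w9.pkl','wb'));v=np.load('stand.npy');im=f['pixels'].astype(int)
yd=np.array([-np.sin(v[2]),np.cos(v[2])]);xd=np.array([yd[1],-yd[0]])
def loc(p,z):
    w=at(f,p,z);d=w[:2]-v[:2];return (np.array([d@xd,d@yd])*1e3).round(1)
hsv=cv2.cvtColor(f['pixels'],cv2.COLOR_BGR2HSV)
P=lambda x,y,z:pix(f,[*(v[:2]+x*xd+y*yd),z])
for y in(.02,0,-.085,-.09):
    c=P(0,y,.012);r=int(round(c[1]));w=(hsv[r,:,1]<70)&(hsv[r,:,2]>90);x=np.flatnonzero(w);x=x[abs(x-c[0])<75]
    print('plate',y,r,x.min(),x.max(),loc((x.min()-.5,r),.012),loc((x.max()+.5,r),.012))
for y,z in((.060,.072),(.04,.072),(.037,.072),(-.038,.072),(-.041,.072),(-.07,.072),(-.073,.072)):
    c=P(0,y,z);a,b=P(-.006,y,z),P(.006,y,z);r=int(round(c[1]));c0=int(c[0]);print('arbor',y,r,c.round(1),'exp',a[0].round(1),b[0].round(1),c0-16,im[r,c0-16:c0+17].sum(1).tolist())
c=P(0,-.055,.09);r=int(round(c[1]));a,b=P(-.02,-.055,.09),P(.02,-.055,.09);print('bush exp',a[0],b[0],int(a[0])-12,[int(i) for i in (im[r,int(a[0])-12:int(b[0])+13,2]-im[r,int(a[0])-12:int(b[0])+13,0])])
"
```

```text
plate 0.02 58 238 310 [-49.   20.1] [49.3 20.2]
plate 0 74 238 310 [-49.6   0.2] [49.9  0.2]
plate -0.085 138 240 308 [-49.3 -84.9] [ 49.7 -84.8]
plate -0.09 142 240 308 [-49.5 -90.5] [ 49.9 -90.5]
arbor 0.06 7 [273.9   7.4] exp 268.5 279.2 257 [293, 281, 284, 287, 295, 292, 280, 279, 283, 283, 276, 292, 282, 290, 288, 276, 283, 280, 281, 292, 291, 285, 281, 286, 287, 273, 284, 278, 277, 280, 277, 279, 280]
arbor 0.04 27 [273.9  27.3] exp 268.6 279.1 257 [80, 80, 73, 75, 57, 54, 56, 75, 78, 78, 82, 127, 311, 441, 506, 549, 599, 596, 530, 496, 430, 344, 212, 59, 53, 76, 74, 65, 70, 76, 75, 71, 71]
arbor 0.037 30 [273.9  30.3] exp 268.6 279.1 257 [58, 76, 80, 72, 70, 74, 61, 72, 82, 80, 66, 160, 330, 452, 504, 552, 588, 594, 531, 499, 426, 316, 154, 83, 71, 68, 62, 58, 72, 61, 68, 78, 68]
arbor -0.038 100 [273.8  99.8] exp 268.9 278.8 257 [448, 453, 450, 439, 437, 433, 436, 438, 439, 441, 374, 278, 268, 300, 326, 361, 385, 346, 305, 268, 272, 366, 446, 452, 443, 571, 678, 682, 684, 676, 670, 674, 674]
arbor -0.041 102 [273.8 102.5] exp 268.9 278.8 257 [452, 445, 448, 436, 430, 446, 436
[... 207 characters left out ...]
 443, 441, 439, 438, 437, 377, 270, 279, 324, 353, 369, 352, 393, 409, 356, 375, 453, 437, 452, 590, 685, 685, 684, 690, 686, 675, 682, 685]
arbor -0.073 130 [273.8 129.9] exp 269.0 278.7 257 [436, 457, 452, 439, 444, 441, 448, 442, 447, 448, 377, 262, 277, 315, 346, 368, 462, 522, 456, 368, 377, 449, 459, 451, 590, 684, 688, 686, 694, 684, 678, 681, 690]
bush exp 256.60987675882336 291.0521080037567 244 [9, 12, -2, -35, -37, -30, -47, -74, -77, -77, -76, 29, 120, 121, 117, 121, 123, 120, 117, 123, 119, 121, 120, 121, 121, 122, 119, 123, 119, 120, 119, 120, 118, 115, 120, 118, 119, 118, 121, 121, 118, 122, 121, 122, 120, 75, -21, -81, -81, -79, -80, -80, -81, -65, -36, -34, -57, -33, 10, 13]
```

Near end is centred (column 273.8). At the bush and nose the arbor sits about 1.8 mm to -x, which is within limits with little margin. There is plenty of time, so I'll regrip and ease the nose across.

Emit:
step_arm --pt "0.02 0 0 0" --pt "0.06 0 0 0" --pt "0.105 0 0 0" --pt "0.15 0 0.01 0" --pt "0.19 0 0.03 0" --pt "0.22 0 0.06 0" --pt "0.236 0 0.1 0" --pt "0.24 0 0.14 0" --pt "0.24 0 0.18 0" --pt "0.24 0 0.21 0" --pt "0.24 0 0.23 0" --pt "0.24 0 0.238 0" --pt "0.24 0 0.24 0" --pt "0.24 0 0.24 0" --pt "0.24 0 0.24 0"

```text
t: 31.85
ee_pos: [0.5562, -0.0331, 0.0543]
eef_rot: [0.753, 0.658, 0.001, 0.001]
wrist_force: [0.7, -0.1, 0.1]
opening: 0.05
grasp_force: 0.0
```

Emit:
step_arm --pt "0 0 0 0" --pt "0 0 0 0" --pt "0 0 0 0" --pt "0 0 0 0" --pt "0 0 0 0" --pt "0 0 0 0" --fingers 0.01 --force 40

```text
t: 32.45
ee_pos: [0.5555, -0.0333, 0.0532]
eef_rot: [0.753, 0.658, -0.0, -0.0]
wrist_force: [-1.3, -0.1, 2.3]
opening: 0.0238
grasp_force: 40.0
```

```bash
python3 -c "
from h import *
st()"
```

```text
grip [ 0.08 36.64  0.19] tip [ 6.0000e-02 -1.3836e+02  1.9000e-01] F [-1.24 -0.24  2.35] M [-0.183  0.2   -0.098] t 32.45 tilt [-0.e+00 -1.e-04 -1.e+00] open 0.0238
```

Emit:
step_arm --pt "0 -0.0003 0 -0.006" --pt "0 -0.0006 0 -0.013" --pt "0 -0.0009 0 -0.02" --pt "0 -0.0009 0 -0.02" --pt "0 -0.0009 0 -0.02"

```text
t: 32.95
ee_pos: [0.5547, -0.0331, 0.0532]
eef_rot: [0.747, 0.665, 0.0, 0.0]
wrist_force: [-0.3, 0.1, 1.7]
opening: 0.0238
grasp_force: 40.0
```

```bash
python3 -c "
from h import *
st()"
```

```text
grip [-0.74 36.65  0.19] tip [   2.76 -138.32    0.19] F [-0.33  0.08  1.69] M [-0.251  0.172 -0.29 ] t 32.95 tilt [-0.e+00  1.e-04 -1.e+00] open 0.0238
```

Emit:
step_arm --pt "0 0 0 0" --pt "0 0 0 0" --pt "0 0 0 0" --pt "0 0 0 0" --pt "0 0 0 0" --pt "0 0 -0.01 0" --pt "0 0 -0.03 0" --pt "0 0 -0.06 0" --pt "0 0 -0.1 0" --pt "0 0 -0.14 0" --pt "-0.01 0 -0.18 0.005" --pt "-0.04 0 -0.21 0.01" --pt "-0.08 0 -0.235 0.02" --pt "-0.125 0 -0.24 0.02" --pt "-0.17 0 -0.24 0.02" --pt "-0.21 0 -0.24 0.02" --pt "-0.235 0 -0.24 0.02" --pt "-0.24 0 -0.24 0.02" --pt "-0.24 0 -0.24 0.02" --pt "-0.24 0 -0.24 0.02" --fingers 0.05

```text
t: 34.95
ee_pos: [0.5273, -0.2704, 0.2935]
eef_rot: [0.753, 0.658, 0.0, -0.0]
wrist_force: [0.5, 0.9, -0.3]
opening: 0.05
grasp_force: 0.0
```

```bash
python3 -c "
from h import *
f=wrist();v=np.load('stand.npy');im=f['pixels'].astype(int);hsv=cv2.cvtColor(f['pixels'],cv2.COLOR_BGR2HSV)
yd=np.array([-np.sin(v[2]),np.cos(v[2])]);xd=np.array([yd[1],-yd[0]])
def lx(p,z): return round(float((at(f,p,z)[:2]-v[:2])@xd*1e3),1)
P=lambda x,y,z:pix(f,[*(v[:2]+x*xd+y*yd),z])
for y in(0,-.085,-.09):
    c=P(0,y,.012);r=int(round(c[1]));w=(hsv[r,:,1]<70)&(hsv[r,:,2]>90);x=np.flatnonzero(w);x=x[abs(x-c[0])<75]
    print('plate',y,lx((x.min()-.5,r),.012),lx((x.max()+.5,r),.012))
for y,z in((.04,.072),(.037,.072),(-.041,.072),(-.07,.072),(-.073,.072)):
    c=P(0,y,z);r=int(round(c[1]));c0=int(c[0]);print('arbor',y,c.round(1),c0-9,im[r,c0-9:c0+10].sum(1).tolist())
c=P(0,-.055,.09);r=int(round(c[1]));d=im[r,:,2]-im[r,:,0];x=np.flatnonzero(d[230:320]>50)+230;print('bush',lx((x.min()-.5,r),.09),lx((x.max()+.5,r),.09))
for n in(0,):
    y=[P(0,q,.083)[1].round(1) for q in(.062,.067,.0)];print('rows',y,[im[r,int(P(0,0,.072)[0]+4)].tolist() for r in range(0,24,2)])
print(ctrl.observe()['ee_pos'])
"
```

```text
plate 0 -49.5 48.9
plate -0.085 -49.4 49.8
plate -0.09 -49.6 50.0
arbor 0.04 [270.2  27.7] 261 [95, 59, 71, 69, 236, 411, 481, 524, 573, 594, 567, 518, 461, 387, 248, 85, 77, 78, 76]
arbor 0.037 [270.2  30.6] 261 [63, 81, 66, 72, 235, 406, 480, 441, 482, 594, 561, 519, 462, 389, 239, 69, 82, 57, 74]
arbor -0.041 [270.3 102.6] 261 [431, 438, 437, 436, 372, 255, 286, 310, 341, 371, 370, 331, 301, 259, 288, 388, 448, 448, 436]
arbor -0.07 [270.4 127.4] 261 [436, 444, 442, 445, 382, 290, 268, 310, 337, 366, 377, 330, 297, 306, 377, 457, 463, 452, 580]
arbor -0.073 [270.4 129.9] 261 [435, 448, 455, 454, 385, 279, 280, 291, 352, 371, 367, 353, 404, 380, 378, 448, 451, 449, 491]
bush -47.4 57.4
rows [np.float64(1.8), np.float64(-3.5), np.float64(63.9)] [[151, 91, 49], [160, 89, 35], [161, 91, 37], [156, 86, 32], [159, 89, 36], [158, 88, 36], [160, 86, 36], [105, 54, 23], [41, 24, 10], [38, 24, 5], [108, 111, 117], [125, 128, 138]]
[ 0.5273676  -0.27031798  0.29343295]
```

The arbor is now straight: its centre is column 270.2 near and 270.4 far, against 270.3 expected. I'll hand in.

```bash
python3 -c "
from bench import ctrl
print(ctrl.job_done())"
```

```text
the job is handed in; nothing more can be done
None
```

The brass roller is mounted on the rests, with the arbor straight through the near bearing, roller and bush, its shoulder home and the gripper clear. I handed the job in, but no verdict came back, and I viewed 11 pictures where the limit was 10.

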